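Wedge a brake disc off its rest pad in the laser cell

ROBOT

A 6-joint arm with a two-finger parallel gripper is mounted at the origin on the work surface. World frame = base frame: x ahead of the robot, y to its left, z up, the work surface at z = 0. Lengths are in m, angles in rad, forces in N, time in s.
With the tool pointing down it reaches from about 0.25 to 0.775 m from the base axis. Payload 8.9 kg.
Tool frame: the origin (TCP) lies midway between the tips of the shut fingers; the grasp point (between the pads) lies 19 mm behind it; z points along the fingers, y is the direction in which the jaws open and shut (so a half turn about z gives the same grasp; the last joint's range is limited). The gripper opens to 85 mm and grips with 20 to 120 N. Pads are 22 mm wide; open, the fingers measure 114 mm over their backs; the gripper's body (76 mm by 85 mm) begins 54 mm behind the grasp point. The pads swing forward as they close: fully open they stand 13 mm farther back than shut.
Start: joints at [-1.48, 0.291, -0.153, 1.127, 0, 1.431], TCP at [0.12, -0.511, 0.231] pointing down, gripper open.
Joint ranges: [-2.52, 2.52], [-0.91, 1.74], [-1.3, 1.37], [-1.96, 2.02], [-1.52, 1.47], [-3.14, 3.14]. Speed limits (rad/s): [2.22, 2.22, 2.79, 3.14, 3.14, 3.14].

INTERFACE

Orientations are given as a rotation vector (axis times angle).
In Python, from bench import arm gives the robot as it stands.
- The arm moves only by the tool play_rows, never from a script. Its argument "deltas" is a list of rows, each a list of 7 numbers: the shift along the tool's x, y, z in cm, then the turn, a rotation vector about the tool's x, y, z in rad, then the finger opening in cm, from 0 to 8.54. In form: [[tx, ty, tz, rx, ry, rz, grip], ...]. A call has 1 to 5 rows; each row shifts and turns the pose as measured when the row begins, along the tool's axes as they then stand; what a row does not reach is not made up. A row lasts 1/12 s, in which the tool goes at most 41.7 mm and 7.16 degrees, less where a joint would pass 70% of its speed; a pose out of reach is approached as far as the arm can. A call with a gripper value outside its range is refused whole. The fingers move at their own pace and stop on an object; "newtons" is the grip in N (left out, the last holds). Time passes only in rows, so rows that do not move let the fingers close. It gives the time, the measured TCP pose, the force and the opening at its end, in the units of the state.
- arm.state(): the state, without advancing time (a new reading comes with each control period).
- arm.grab_frame(name): name is "scene" or "top"; returns the picture (384x512x3 uint8, red, green, blue); there is no depth.
- arm.camera_params(name): a dict with "fx", "fy", "cx", "cy" (pixels), "xyz" and "attitude" of the camera in the world. Camera axes: x right, y down, z forward; pixel columns grow to the right and rows downward; lengths in m; the calibration is good to about 2 mm. A picture is of the moment at which its call begins. camera_params takes no time and is no camera call.
- arm.hand_in(): hands the job in, once; it reports no verdict.
Trained networks look in the newest picture that a camera, given by its name, has taken for a name from the list of things; names that differ only in an ending like _2 or _b are one class to them, and where a whole thing is asked for, a point or a joint stands for the part that bears it (a point fixed in the world has none). Each returns a list of dicts, best first, with "p" (0 to 1); they miss things now and then, are a little off and sometimes report something else, mostly with a low value. They report only what shows in the picture. A call takes as long as a camera call. They do not tell look-alikes from the thing itself.
- arm.search_frame(name, camera): "extent" ([left, top, right, bottom] in pixels, round what is visible of it).
- arm.regions_of(name, camera): "pixels" (384x512 bool, what is visible of it) and "extent" ([left, top, right, bottom] in pixels, round what is visible of it).
The state is a dict: "time": time; "joint_positions": joint angles; "joint_velocities": joint speeds; "tau": joint torques, N m; "position": TCP position; "orientation": TCP orientation; "force": force on the tool from outside, world axes, zero at the start; "wrist_torque": the same for the moment, N m; "finger_gap": opening from 0.0 (shut) to 1.0 (fully open).
Only numpy, scipy, OpenCV 4.12 (cv2) and the standard library are available. Lean on these libraries where they do the work, as an engineer would, in place of code of your own. Each camera call takes 0.05 s, during which the arm holds its last target. There are 200 camera calls.

TASK

The pad on the yellow-ended arm of the nest needs a shim under the brake disc: before working under the laser, turn the laser-power dial down to its red set-up mark and leave it there, then take the forked wedge by its red handle and push it along the bench under the disc, one tine either side of the yellow-ended arm, until the disc just lifts off that pad, with a gap of 1 to 3 mm, while still resting on the other two pads. Finish still gripping the wedge, flat on the bench and holding the disc up, so that I can slip the shim in. Touch the disc with nothing but the wedge, never pry it up high, do not press the emergency stop, and leave the bottle, tray and screwdriver where they are.

Things in the scene. Friction and masses are not known exactly. Their poses are not given: they have to be found in the camera images.
- dial (a joint): laser-power dial on the low dark console: black 44 mm knob with an upright bar grip, 42 mm long, 14 mm thick, white pointer line on one end. Value in rad, 0 at the scale's low end, growing clockwise from above to 4.71; white ticks every 0.471, the long red tick (set-up mark) at 0.942. It starts above that: turn it counterclockwise. Stays where left (friction 0.04 N m).
- dial_grip (a point): point on the dial's axis in its bar grip, 7 mm below the bar's top and 23 mm above its round foot; x along the bar (the white pointer line lies to -x), z up; turns with the dial. The console (130 x 250 mm, 50 mm high, top 37 mm below this point) stands to the robot's right.
- estop (a joint): red mushroom emergency stop (38 mm) at the far-from-dial end of the console, 160 mm from the dial; travel in m, 0 when up, 0.006 when pressed: not to be pressed
- nest: steel nest bolted to the black granite bench, origin at its centre on the bench, z up. Three arms 14 mm wide, 7 mm high, 122 mm long from the centre: the yellow-ended one along -x (roughly towards the robot), two at 60 degrees either side of +x. A 14 mm brass rest pad on each, 88 mm out, top at 16 mm. Central spigot 50 mm wide, 27 mm high, in the disc's bore.
- pad_top (a point): centre of the top of the rest pad on the yellow-ended arm (16 mm above the bench, 88 mm from the nest's centre), axes as the nest's
- front_pad: the rest pad on the yellow-ended arm (origin and axes those of the nest)
- rear_pads: the other two rest pads (origin and axes those of the nest)
- disc: loose brake disc, about 0.85 kg, 220 mm diameter, 5 mm thick, 57 mm bore round the spigot, lying flat on the three pads. Origin at the centre of its underside, z up. Lifted under its rim at the yellow-ended arm it tips about the other two pads (their line is 44 mm beyond the nest's centre): 1 mm of lift at the pad is 1.16 mm at the rim.
- disc_front (a point): point of the disc's underside right above the middle of the pad of the yellow-ended arm: its height above pad_top is the gap, 0 at the start
- wedge: loose waxed forked aluminium wedge (friction 0.2), 0.26 kg, on the bench at the robot's left. Origin on its underside below the middle of its red handle, +x to the tips. Handle 40 mm long (x), 26 wide, top at 40; then a cross piece 15 long, 54 wide, 25 high; from x = 35 to 120 mm two tines 12 wide with a 30 mm slot between, their tops sloping from 25 mm down to 8 mm at the tips (1 in 5).
- wedge_grip (a point): middle of the red handle, 25 mm above the wedge's underside, axes as the wedge's
- wedge_tip (a point): middle of the line between the two tine tips, on the underside (120 mm ahead of the wedge's origin). Flat on the bench, the tines first touch the rim when this is about 40 mm inside it (wedge origin 189 mm from the nest's centre); every 5 mm further raises the rim by 1 mm.
- cleaner: blue bottle, 60 mm diameter, 160 mm high: leave alone
- pad_tray: grey divided tray with spare brass pads, 100 x 75 x 30 mm: leave alone
- driver: yellow-handled screwdriver, 140 mm, lying on the right beyond the console: leave alone
There are look-alikes about, which are no part of the job. What is shaped like the wedge but brown or purple is not meant.

How it is judged:
By the outcome, as a careful person would: the job done as asked, in the order asked, and still so for the second after the job is handed in, while the arm keeps its last pose, push and grip.
It also fails if it takes over 58 s, if anything falls off the work surface, if the arm or the gripper's body presses on something with over 40 N, if the wrist force passes 120 N, or if a joint passes its speed limit or range.

## Working session

There is one attempt and no reset: what is moved stays moved. The work goes in short steps, Python scripts to look and compute and a tool call to move; the robot and the scene stay as the last step left them, time stands still between calls to the robot, and variables do not carry over. Pictures are saved under pics/ and viewed, about 8 in all and at most 12, crops included, and the job is handed in when it is done.

Besides the shell and the picture viewer there is one more tool, called as a command line: name --pt "numbers of a row" for each row, then --argument value for the rest. play_rows: Moves the arm, as the interface text tells. Its arguments: {"type":"object","properties":{"deltas":{"type":"array","items":{"type":"array","items":{"type":"number"}}},"newtons":{"type":"number"}},"required":["deltas"]}

```bash
mkdir -p pics; ls; python3 - <<'E'
from bench import arm
import cv2,numpy as np
print(arm.state())
for n in("scene","top"):
    f=arm.grab_frame(n); cv2.imwrite(f"pics/{n}0.png",f[:,:,::-1])
    print(n,arm.camera_params(n))
    for t in("dial","estop","nest","disc","wedge","front_pad","cleaner"):
        print(t,[(np.round(r["extent"]).tolist(),round(r["p"],2)) for r in arm.search_frame(t,n)])
a=cv2.imread("pics/scene0.png");b=cv2.imread("pics/top0.png")
cv2.imwrite("pics/scene0b.png",cv2.resize(a,(800,600),interpolation=cv2.INTER_CUBIC))
cv2.imwrite("pics/top0b.png",cv2.resize(b,(800,600),interpolation=cv2.INTER_CUBIC))
E
```

```text
pics
{'time': 0.0, 'joint_positions': array([-1.48028278e+00,  2.91257165e-01, -1.54126183e-01,  1.12670752e+00,
       -6.77779754e-06,  1.43148183e+00]), 'joint_velocities': array([ 0.00115161,  0.00087294, -0.00168311,  0.00198195, -0.00055534,
       -0.00035527]), 'tau': array([-9.93194953e-04, -5.37146223e+01,  3.31367898e+01,  1.61974516e-02,
       -1.78076302e-04, -6.02845859e-06]), 'position': array([ 0.1195542 , -0.51075326,  0.23074437]), 'orientation': array([-3.11958696e+00, -3.60070621e-01, -3.89529986e-05]), 'force': array([-0.77212151,  0.63355891,  0.10328765]), 'wrist_torque': array([ 0.01379218, -0.06160827, -0.02498144]), 'finger_gap': 1.0005086850812925}
scene {'fx': 456.83469161712134, 'fy': 456.83469161712134, 'cx': 252.08501599402007, 'cy': 186.95171745451475, 'xyz': array([1.60187198, 0.1945085 , 0.82022461]), 'attitude': array([-1.5695811 , -1.72573634,  0.91773854])}
dial []
estop [([91.0, 165.0, 101.0, 172.0], 0.45)]
nest [([142.0, 158.0, 158.0, 175.0], 0.71), ([188.0, 226.0, 270.0, 265.0], 0.58)]
disc [([195.0, 214.0, 273.0, 266.0], 0.95)]
wedge [([377.0
[... 267 characters left out ...]
1.0], 0.67)]
top {'fx': 365.47241492103774, 'fy': 365.47241492103774, 'cx': 258.6884189663476, 'cy': 196.8174069163011, 'xyz': array([0.39441321, 0.0713733 , 1.33185463]), 'attitude': array([-2.15374288,  2.14023635, -0.13573373])}
dial [([350.0, 230.0, 362.0, 240.0], 0.51), ([240.0, 139.0, 297.0, 200.0], 0.5)]
estop [([373.0, 163.0, 387.0, 187.0], 0.59), ([395.0, 226.0, 409.0, 240.0], 0.45)]
nest [([254.0, 160.0, 287.0, 189.0], 0.86)]
disc [([239.0, 143.0, 299.0, 200.0], 0.82)]
wedge [([188.0, 241.0, 213.0, 285.0], 0.8), ([127.0, 167.0, 162.0, 187.0], 0.71), ([114.0, 211.0, 145.0, 247.0], 0.7), ([166.0, 206.0, 203.0, 230.0], 0.57)]
front_pad []
cleaner [([179.0, 151.0, 200.0, 172.0], 0.65)]
```

View pics/top0b.png

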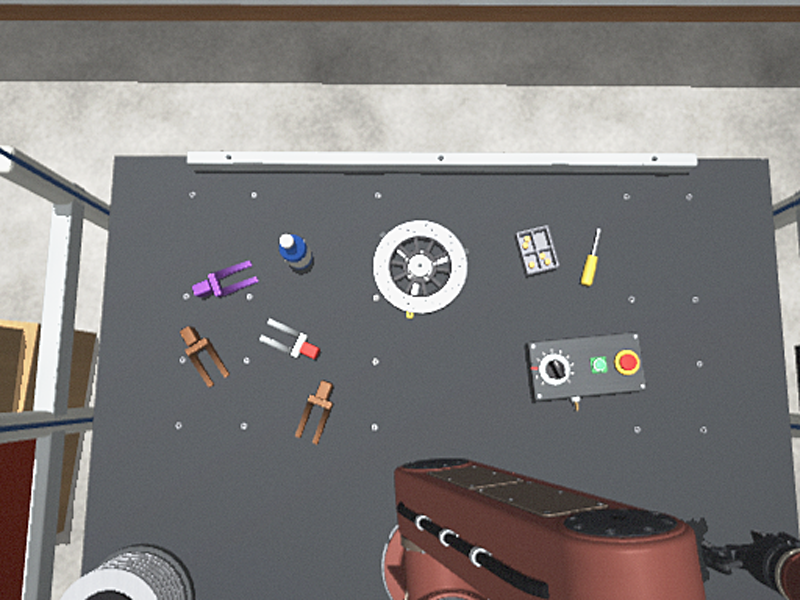

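View pics/scene0b.png

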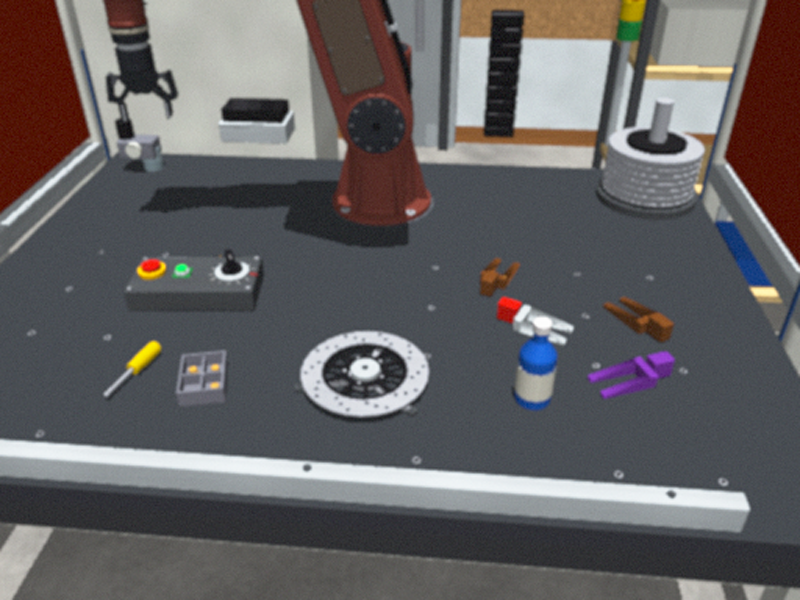

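Top view (800×600 scale): dial at (555,369) with a red tick at left, e-stop at (627,362), disc at (420,266) with the yellow arm end at (409,315), and the red-handled aluminium wedge with its handle at (311,351) and tines towards (270,330). The brown and purple ones are look-alikes. Next I'll measure natively.

```bash
cat > h.py <<'E'
from bench import arm
import cv2,numpy as np
from scipy.spatial.transform import Rotation as R
from scipy.optimize import least_squares
P={n:arm.camera_params(n) for n in("scene","top")}
def proj(n,X):
    p=P[n]; c=R.from_rotvec(p["attitude"]).inv().apply(np.atleast_2d(X)-p["xyz"])
    return np.c_[p["fx"]*c[:,0]/c[:,2]+p["cx"],p["fy"]*c[:,1]/c[:,2]+p["cy"]]
def ray(n,uv):
    p=P[n]; return R.from_rotvec(p["attitude"]).apply([(uv[0]-p["cx"])/p["fx"],(uv[1]-p["cy"])/p["fy"],1])
def at(n,uv,z):
    d=ray(n,uv); c=P[n]["xyz"]; return c+d*(z-c[2])/d[2]
def tri(a,b):
    f=lambda X:np.r_[proj("top",X)[0]-a,proj("scene",X)[0]-b]
    s=least_squares(f,at("top",a,.03)); return s.x,np.abs(s.fun).max()
def blob(img,lo,hi,box):
    h=cv2.cvtColor(img,cv2.COLOR_RGB2HSV); x0,y0,x1,y1=box
    m=np.zeros(h.shape[:2],np.uint8); m[y0:y1,x0:x1]=cv2.inRange(h,np.array(lo),np.array(hi))[y0:y1,x0:x1]
    v,u=np.nonzero(m); return m,(u.mean() if len(u) else None, v.mean() if len(u) else None),len(u)
E
python3 - <<'E'
from h import *
t=cv2.imread("pics/top0.png")[:,:,::-1].copy(); s=cv2.imread("pics/scene0.png")[:,:,::-1].copy()
print("redT",blob(t,(0,150,60),(8,255,255),(185,205,215,240))[1:], "redS",blob(s,(0,180,80),(8,255,255),(310,180,340,215))[1:])
print("yelT",blob(t,(20,120,80),(35,255,255),(250,190,275,210))[1:])
print("wT",blob(t,(0,0,110),(180,60,255),(160,195,210,232))[1:])
print("tickT",blob(t,(0,120,60),(8,255,255),(335,225,348,245))[1:])
for n in("top","scene"):
  for k in("dial","disc","nest","wedge"):
    for r in arm.regions_of(k,n)[:5]:
        v,u=np.nonzero(r["pixels"]); print(n,k,round(r["p"],2),u.mean().round(1),v.mean().round(1),len(u),r["extent"])
def crop(im,c,w,h,k): 
    x,y=c; return cv2.resize(im[y-h:y+h,x-w:x+w],None,fx=k,fy=k,interpolation=cv2.INTER_CUBIC)
T=[crop(t,(355,236),20,15,10),crop(t,(188,216),28,21,400/56),crop(t,(268,172),40,30,5),crop(s,(148,172),20,15,10)]
T=[cv2.resize(x,(400,300)) for x in T]
cv2.imwrite("pics/m.png",np.vstack([np.hstack(T[:2]),np.hstack(T[2:])])[:,:,::-1])
E
```

```text
redT ((np.float64(198.20454545454547), np.float64(224.3181818181818)), 44) redS ((np.float64(324.6645962732919), np.float64(197.2049689440994)), 161)
yelT ((np.float64(261.53846153846155), np.float64(201.3846153846154)), 13)
wT ((np.float64(182.22028985507245), np.float64(214.61159420289854)), 345)
tickT ((np.float64(341.8), np.float64(235.2)), 5)
top dial 0.54 355.5 235.4 114 [351.3, 230.5, 360.6, 237.6]
top disc 0.88 268.6 170.1 2238 [238.3, 140.6, 297.7, 200.7]
top nest 0.59 268.3 170.6 281 [242.6, 147.9, 301.1, 205.4]
top wedge 0.91 127.6 223.5 347 [116.2, 208.2, 144.0, 244.4]
top wedge 0.8 187.5 218.6 300 [166.3, 203.8, 204.4, 229.1]
top wedge 0.7 202.3 261.7 406 [190.0, 245.4, 214.8, 284.3]
top wedge 0.56 142.3 179.8 411 [122.1, 166.5, 163.6, 187.6]
scene dial 0.74 96.5 169.6 80 [90.9, 164.7, 102.3, 172.3]
scene dial 0.48 337.2 203.0 513 [316.8, 189.1, 366.1, 218.8]
scene disc 0.66 233.4 238.6 2894 [193.8, 214.3, 276.7, 265.0]
scene nest 0.57 235.1 242.3 409 [189.4, 223.5, 267.1, 266.4]
scene wedge 0.98 407.8 238.5 917 [378.7, 224.7, 432.1, 252.2]
scene wedge 0.88 338.9 203.8 539 [317.1, 188.8, 366.5, 218.1]
scene wedge 0.57 317.1 176.9 291 [309.5, 167.0, 330.9, 187.8]
scene wedge 0.55 411.5 203.7 611 [383.9, 186.4, 431.5, 219.8]
```

View pics/m.png

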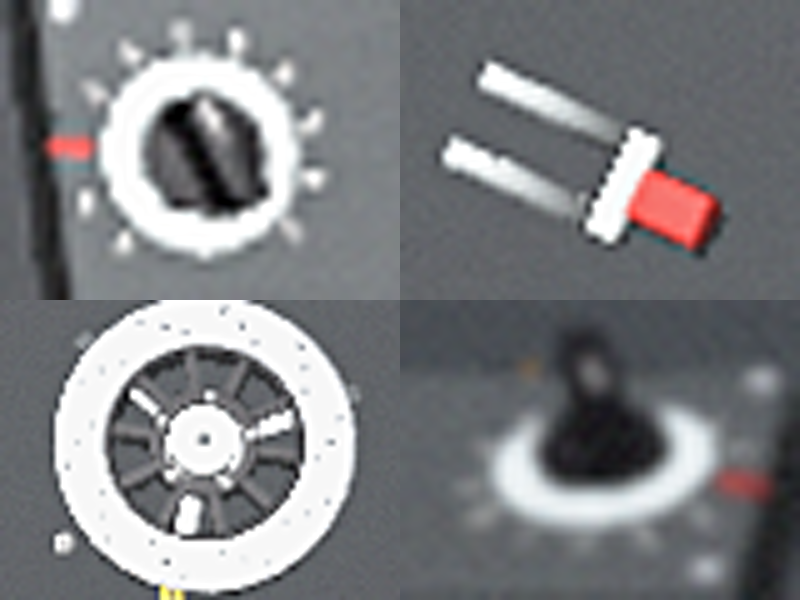

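The dial crop shows 11 ticks, with the red one at left and the bar's white pointer up and slightly left. The wedge points left-up. The yellow arm end shows just below the disc rim. Next I'll fit models to both views.

```bash
cat > fit.py <<'E'
from h import *
from scipy.optimize import minimize
def box(x0,x1,y0,y1,z0,z1a,z1b):
    return np.array([[x,y,z] for x,zt in((x0,z1a),(x1,z1b)) for y in(y0,y1) for z in(z0,zt)],float)/1e3
PARTS=[("r",box(-20,20,-13,13,0,40,40)),("a",box(20,35,-27,27,0,25,25)),("a",box(35,120,15,27,0,25,8)),("a",box(35,120,-27,-15,0,25,8))]
def render(n,q,kinds,S=6):
    m=np.zeros((384*S,512*S),np.uint8); c,s=np.cos(q[2]),np.sin(q[2])
    for k,b in PARTS:
        if k in kinds:
            w=b.copy(); w[:,0]=q[0]+c*b[:,0]-s*b[:,1]; w[:,1]=q[1]+s*b[:,0]+c*b[:,1]
            uv=(proj(n,w)+.5)*S
            cv2.fillConvexPoly(m,cv2.convexHull(np.round(uv*16).astype(np.int32)),255,shift=4)
    return cv2.resize(m,(512,384),interpolation=cv2.INTER_AREA)/255.
def fitw(masks,q0):
    def cost(q): return sum(np.abs(render(n,q,"ra")-m).sum() for n,m in masks.items())
    q0=np.array(q0); d=np.array([[0,0,0],[.006,0,0],[0,.006,0],[0,0,.06]])
    r=minimize(cost,q0,method="Nelder-Mead",options=dict(initial_simplex=q0+d,xatol=1e-4,fatol=.1,maxiter=150)); return r.x,r.fun
E
cat > a.py <<'E'
from fit import *
t=cv2.imread("pics/top0.png")[:,:,::-1].copy(); s=cv2.imread("pics/scene0.png")[:,:,::-1].copy()
# dial ticks
tk=np.array([(123,242),(87,205),(72,148),(95,92),(130,50),(182,32),(237,40),(285,73),(313,120),(315,178),(290,230)])
tk=(tk+.5)/10-.5+[335,221]
k=np.arange(11)
def mod(p): a=p[3]-k*.471; return proj("top",np.c_[p[0]+p[2]*np.cos(a),p[1]+p[2]*np.sin(a),0*a+.05])
c0=at("top",tk.mean(0),.05); r0=at("top",tk[0],.05)-c0
f=least_squares(lambda p:(mod(p)-tk).ravel(),[c0[0],c0[1],.045,np.arctan2(r0[1],r0[0])]); p=f.x
print("dial ctr,r,a0",p,"rms px",np.sqrt((f.fun**2).mean()),"red dir",p[3]-.942)
cs=(np.array([745-400,485-300])+.5)/10-.5+[128,157]
print("red tick tri",tri(tk[2],cs))
uv=(np.array([207,107])+.5)/10-.5+[335,221]
e=at("top",uv,.094)-[p[0],p[1],0]; print("pointer end rel",e,"dir",np.arctan2(e[1],e[0]), "value",p[3]-np.arctan2(e[1],e[0]))
us=(np.array([590-400,340-300])+.5)/10-.5+[128,157]; print("bar top scene@.094",at("scene",us,.094))
# wedge
M={}
for n,im,b in(("top",t,(160,197,208,233)),("scene",s,(310,180,372,222))):
    h=cv2.cvtColor(im,cv2.COLOR_RGB2HSV)
    m=((h[...,2]>115)&(h[...,1]<60))|(((h[...,0]<6)|(h[...,0]>174))&(h[...,1]>150)&(h[...,2]>80))
    z=np.zeros(m.shape); z[b[1]:b[3],b[0]:b[2]]=m[b[1]:b[3],b[0]:b[2]]; M[n]=z
M["scene"][202:,332:356]*=0  # bottle cap
h0=at("top",(198.1,223.8),.04); t0=at("top",(169.4,210.3),.008); q0=[h0[0],h0[1],np.arctan2(*(t0-h0)[[1,0]])]
print("wedge guess",q0, np.linalg.norm((t0-h0)[:2]))
print("fit top",fitw({"top":M["top"]},q0)); print(M["top"].sum(),M["scene"].sum())
print("handle tri",tri((198.2,224.1),(324.66,196.6)))
# nest
sp=(np.array([204,139])+.5)/5-.5+[228,142]; ye=(np.array([172,292])+.5)/5-.5+[228,142]
S=at("top",sp,.027); Y=at("top",ye,.007); print("spigot",S,"yel",Y,np.linalg.norm((Y-S)[:2]),"nest -x dir",np.arctan2(*(Y-S)[[1,0]]))
for zc in(.021,):
    for n,im in(("top",t),("scene",s)):
        r=arm.regions_of("disc",n)[0]; v,u=np.nonzero(r["pixels"]); (c,ax,an)=cv2.fitEllipse(cv2.convexHull(np.c_[u,v].astype(np.int32)))
        print(n,"disc ellipse",c,ax,at(n,c,zc))
E
python3 a.py
```

```text
dial ctr,r,a0 [ 0.43399759 -0.24974989  0.04185865  2.45736969] rms px 0.21060192859551685 red dir 1.5153696878867706
red tick tri (array([ 0.43530501, -0.20669124,  0.04872258]), np.float64(0.010068889363424205))
pointer end rel [0.01391123 0.00714007 0.094     ] dir 0.47419909430966034 value 1.9831705935771102
bar top scene@.094 [ 0.42688485 -0.25246262  0.094     ]
wedge guess [np.float64(0.4728898450615815), np.float64(0.29753548880089453), np.float64(1.1470111721212177)] 0.12267412464246302
fit top (array([0.47531339, 0.30383764, 1.14263608]), np.float64(114.54117647058824))
308.0 422.0
handle tri (array([0.47273378, 0.29857333, 0.02507746]), np.float64(0.3307164326232055))
spigot [0.6731198  0.04935284 0.027     ] yel [0.56326023 0.07202076 0.007     ] 0.11217379874533868 nest -x dir 2.9381129252713913
top disc ellipse (268.292724609375, 169.9192352294922) (58.91983413696289, 59.88343048095703) [0.67246379 0.04963731 0.021     ]
scene disc ellipse (233.47738647460938, 238.4718017578125) (54.694786071777344, 82.2199935913086) [0.68254228 0.05015676 0.021     ]
```

```bash
cat > go.py <<'E'
import sys
from h import *
# usage: go.py x y z yaw  -> total needed shift in tool axes (cm), rotvec in tool
def need(x,y,z,yaw):
    s=arm.state(); T=R.from_rotvec(s["orientation"]); G=R.from_euler("z",yaw)*R.from_euler("x",np.pi)
    d=T.inv().apply(np.array([x,y,z])-s["position"])*100; w=(T.inv()*G).as_rotvec()
    X=T.apply([1,0,0]); print("t",round(s["time"],2),"pos",s["position"].round(4),"yaw",np.arctan2(X[1],X[0]).round(3),"q6",s["joint_positions"][5].round(2),"F",s["force"].round(1),"gap",round(s["finger_gap"],3))
    print("need cm",d.round(2),"rot",w.round(3))
if __name__=="__main__": need(*map(float,sys.argv[1:]))
E
python3 go.py .434 -.25 .16 .47
```

```text
t 1.3 pos [ 0.1196 -0.5112  0.2313] yaw 0.23 q6 1.43 F [0.3 0.1 0.5] gap 0.999
need cm [ 36.56 -18.27   7.13] rot [-0.   -0.   -0.24]
```

play_rows --pt "3.6 -1.8 -0.2 0 0 0 8.5" --pt "3.6 -1.8 -0.2 0 0 0 8.5" --pt "3.6 -1.8 -0.2 0 0 0 8.5" --pt "3.6 -1.8 -0.2 0 0 0 8.5" --pt "3.6 -1.8 -0.2 0 0 0 8.5"

```text
time: 1.72
position: [0.2742, -0.3839, 0.2403]
orientation: [3.121, 0.34, -0.002]
force: [-0.2, -0.9, 1.0]
finger_gap: 0.996
```

play_rows --pt "3.6 -1.8 0 0 0 0 8.5" --pt "3.6 -1.8 0 0 0 0 8.5" --pt "3.6 -1.8 0 0 0 0 8.5" --pt "3.6 -1.8 0 0 0 0 8.5" --pt "0 0 0 0 0 0 8.5"

```text
time: 2.13
position: [0.4076, -0.2736, 0.2414]
orientation: [3.118, 0.347, 0.004]
force: [-1.3, 1.1, -0.6]
finger_gap: 0.998
```

```bash
python3 go.py .434 -.25 .14 .47
```

```text
t 2.13 pos [ 0.4076 -0.2736  0.2414] yaw 0.221 q6 2.18 F [-1.3  1.1 -0.6] gap 0.998
need cm [ 3.07 -1.76 10.14] rot [ 0.005 -0.001 -0.249]
```

play_rows --pt "1.6 -0.9 2.5 0 0 -0.12 5" --pt "1.5 -0.8 2.5 0 0 -0.12 5" --pt "0 0 2.5 0 0 0 5" --pt "0 0 2.0 0 0 0 5" --pt "0 0 0 0 0 0 5"

```text
time: 2.55
position: [0.4387, -0.2457, 0.1449]
orientation: [3.042, 0.747, 0.009]
force: [-0.8, 0.4, 0.2]
finger_gap: 0.584
```

```bash
python3 - <<'E'
from h import *
T=cv2.imread("pics/scene0.png")
s=arm.grab_frame("scene"); t=arm.grab_frame("top")
a=cv2.resize(s[130:190,110:190],(800,600),interpolation=cv2.INTER_CUBIC)[:,:,::-1]; b=cv2.resize(t[205:265,320:400],(800,600),interpolation=cv2.INTER_CUBIC)[:,:,::-1]
cv2.imwrite("pics/d1.png",np.hstack([a,b])[:, :] if 0 else cv2.resize(np.hstack([a,b]),(800,300),interpolation=cv2.INTER_AREA))
print(proj("top",[[.434,-.25,.094]]),proj("scene",[[.434,-.25,.094],[.434,-.25,.05]]))
E
python3 go.py .434 -.25 .068 .47
```

```text
[[357.57265556 235.41607275]] [[146.66645347 161.77331465]
 [148.5700144  173.81528567]]
t 2.65 pos [ 0.4398 -0.2472  0.1481] yaw 0.48 q6 2.01 F [-0.8  0.1  0.5] gap 0.588
need cm [-0.69 -0.13  8.  ] rot [ 0.014 -0.005  0.01 ]
```

View pics/d1.png

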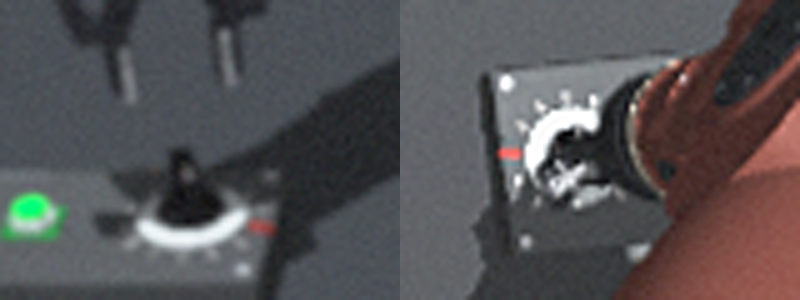

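Scene crop: the bar grip sits at (182,165), midway between the fingers, and matches the prediction. Descending.

play_rows --pt "-0.7 -0.1 2 0.014 0 0.01 5" --pt "0 0 2.0 0 0 0 5" --pt "0 0 2 0 0 0 5" --pt "0 0 1.7 0 0 0 5" --pt "0 0 0 0 0 0 5"

```text
time: 3.07
position: [0.4385, -0.2561, 0.0779]
orientation: [3.047, 0.722, 0.022]
force: [-2.0, 0.4, -0.2]
finger_gap: 0.586
```

```bash
python3 go.py .434 -.25 .07 .47
```

```text
t 3.07 pos [ 0.4385 -0.2561  0.0779] yaw 0.466 q6 2.0 F [-2.   0.4 -0.2] gap 0.586
need cm [-0.14 -0.76  0.78] rot [ 0.013 -0.011 -0.004]
```

play_rows --pt "-0.1 -0.7 0.3 0.013 -0.01 0 5" --pt "0 0 0.3 0 0 0 5" --pt "0 0 0 0 0 0 5"

```text
time: 3.32
position: [0.4359, -0.2521, 0.0756]
orientation: [3.055, 0.721, 0.004]
force: [0.2, -0.6, -0.5]
finger_gap: 0.588
```

```bash
python3 go.py .434 -.25 .07 .47
```

```text
t 3.32 pos [ 0.4359 -0.2521  0.0756] yaw 0.464 q6 2.01 F [ 0.2 -0.6 -0.5] gap 0.588
need cm [-0.08 -0.28  0.56] rot [ 0.004 -0.002 -0.006]
```

play_rows --pt "-0.1 -0.3 0.5 0 0 0 5" --pt "0 -0.1 0.3 0 0 0 5" --pt "0 0 0 0 0 0 5"

```text
time: 3.57
position: [0.4346, -0.2499, 0.0695]
orientation: [3.051, 0.721, 0.008]
force: [0.0, -0.3, 0.3]
finger_gap: 0.593
```

play_rows --pt "0 0 0 0 0 0 0.8" --pt "0 0 0 0 0 0 0.8" --pt "0 0 0 0 0 0 0.8" --pt "0 0 0 0 0 0 0.8" --pt "0 0 0 0 0 0 0.8" --newtons 30

```text
time: 3.98
position: [0.4352, -0.2508, 0.0702]
orientation: [3.049, 0.72, 0.009]
force: [0.8, -0.2, -1.5]
finger_gap: 0.158
```

```bash
python3 go.py .434 -.25 .07 1.515
```

```text
t 3.98 pos [ 0.4352 -0.2508  0.0702] yaw 0.464 q6 2.01 F [ 0.8 -0.2 -1.5] gap 0.158
need cm [-0.07 -0.13  0.01] rot [ 0.011  0.002 -1.051]
```

play_rows --pt "0 0 0 0 0 -0.12 0.8" --pt "0 0 0 0 0 -0.12 0.8" --pt "0 0 0 0 0 -0.12 0.8" --pt "0 0 0 0 0 -0.12 0.8" --pt "0 0 0 0 0 0 0.8"

```text
time: 4.4
position: [0.4345, -0.2501, 0.0701]
orientation: [2.777, 1.452, 0.006]
force: [0.6, -1.9, 0.2]
finger_gap: 0.157
```

```bash
python3 go.py .434 -.25 .07 1.515
```

```text
t 4.4 pos [ 0.4345 -0.2501  0.0701] yaw 0.963 q6 1.51 F [ 0.6 -1.9  0.2] gap 0.157
need cm [-0.02 -0.05  0.01] rot [ 0.008  0.003 -0.552]
```

play_rows --pt "0 0 0 0 0 -0.12 0.8" --pt "0 0 0 0 0 -0.12 0.8" --pt "0 0 0 0 0 -0.12 0.8" --pt "0 0 0 0 0 -0.12 0.8" --pt "0 0 0 0 0 0 0.8"

```text
time: 4.82
position: [0.4337, -0.2498, 0.0701]
orientation: [2.354, 2.07, 0.001]
force: [1.6, -1.6, -0.7]
finger_gap: 0.157
```

```bash
python3 - <<'E'
from h import *
t=cv2.imread("pics/top0.png")
# refine tick blob centroids around the approximate places, local-background weighted
tk=np.array([(123,242),(87,205),(72,148),(95,92),(130,50),(182,32),(237,40),(285,73),(313,120),(315,178),(290,230)])
tk=(tk+.5)/10-.5+[335,221]; g=t.max(2).astype(float); out=[]
for u,v in tk:
    x,y=int(round(u)),int(round(v)); w=g[y-2:y+3,x-2:x+3]; yy,xx=np.mgrid[y-2:y+3,x-2:x+3]
    W=np.clip(w-np.median(w)-15,0,None)*np.exp(-((xx-u)**2+(yy-v)**2)/(2*1.0**2)); out.append(((W*xx).sum()/W.sum(),(W*yy).sum()/W.sum()))
out=np.array(out); k=np.arange(11)
def mod(p): a=p[3]-k*.471; return proj("top",np.c_[p[0]+p[2]*np.cos(a),p[1]+p[2]*np.sin(a),0*a+.05])
for d in(tk,out):
    f=least_squares(lambda p:(mod(p)-d).ravel(),[.434,-.25,.042,2.457],loss="soft_l1",f_scale=.2); J=f.jac; C=np.linalg.inv(J.T@J)*.04
    print(f.x.round(4),"red dir",f.x[3]-.942,"sd",np.sqrt(C[3,3]))
# console edges: dark-bg boundary -> use corners seen
co=[at("top",np.array(c)/1.5625-.2,.05) for c in((528,343),(641,334),(646,388),(537,402))]
for i,j in((0,1),(3,2)): d=co[j]-co[i]; print("long edge",np.linalg.norm(d[:2]),np.arctan2(d[1],d[0])+np.pi/2)
E
python3 go.py .434 -.25 .07 1.515
```

```text
[ 0.4341 -0.2498  0.0419  2.4561] red dir 1.514138949588799 sd 0.007081570725663903
[ 0.4341 -0.2496  0.0411  2.4585] red dir 1.5165337493475584 sd 0.006753974331653491
long edge 0.25441102267940513 0.08574797171384452
long edge 0.2438469621116872 0.1329810318498157
t 4.82 pos [ 0.4337 -0.2498  0.0701] yaw 1.443 q6 1.03 F [ 1.6 -1.6 -0.7] gap 0.157
need cm [-0.01  0.04  0.01] rot [ 0.005  0.004 -0.072]
```

play_rows --pt "0 0 0 0 0 -0.07 0.8" --pt "0 0 0 0 0 -0.005 0.8" --pt "0 0 0 0 0 0 0.8"

```text
time: 5.07
position: [0.4336, -0.2499, 0.0702]
orientation: [2.294, 2.137, 0.001]
force: [0.2, -1.5, 0.4]
finger_gap: 0.156
```

```bash
python3 go.py .434 -.25 .07 1.515
```

```text
t 5.07 pos [ 0.4336 -0.2499  0.0702] yaw 1.5 q6 0.97 F [ 0.2 -1.5  0.4] gap 0.156
need cm [-0.01  0.04  0.02] rot [ 0.005  0.004 -0.015]
```

play_rows --pt "0 0 0 0 0 -0.02 0.8" --pt "0 0 0 0 0 0 0.8" --pt "0 0 0 0 0 0 5" --pt "0 0 0 0 0 0 5" --pt "0 0 0 0 0 0 5"

```text
time: 5.48
position: [0.4337, -0.2495, 0.0701]
orientation: [2.286, 2.147, 0.002]
force: [-0.7, 0.8, 0.6]
finger_gap: 0.567
```

```bash
python3 go.py .434 -.25 .07 1.515
```

```text
t 5.48 pos [ 0.4337 -0.2495  0.0701] yaw 1.508 q6 0.97 F [-0.7  0.8  0.6] gap 0.567
need cm [-0.04  0.04  0.01] rot [ 0.005  0.003 -0.007]
```

play_rows --pt "0 0 -1.5 0 0 0 5" --pt "0 0 -3 0 0 0 5" --pt "0 0 -3 0 0 0 5" --pt "0 0 -3 0 0 0 5" --pt "0 0 -2 0 0 0 5"

```text
time: 5.9
position: [0.4297, -0.2461, 0.195]
orientation: [-2.29, -2.143, 0.0]
force: [1.1, -0.7, -0.5]
finger_gap: 0.589
```

```bash
python3 go.py .473 .298 .16 -1.995
```

```text
t 5.9 pos [ 0.4297 -0.2461  0.195 ] yaw 1.504 q6 0.97 F [ 1.1 -0.7 -0.5] gap 0.589
need cm [54.56  0.73  3.69] rot [ 0.004 -0.006 -2.784]
```

play_rows --pt "4.1 0 -0.2 0 0 0 7" --pt "4.1 0 0 0 0 0 7" --pt "4.1 0 0 0 0 0 7" --pt "4.1 0 0 0 0 0 7" --pt "4.1 0 0 0 0 0 7"

```text
time: 6.32
position: [0.4483, -0.0448, 0.2034]
orientation: [2.304, 2.122, 0.006]
force: [1.8, 0.5, -0.1]
finger_gap: 0.818
```

play_rows --pt "4.1 0 0 0 0 0 7" --pt "4.1 0 0 0 0 0 7" --pt "4.1 0 0 0 0 0 7" --pt "4.1 0 0 0 0 0 7" --pt "4.1 0 0 0 0 0 7"

```text
time: 6.73
position: [0.4637, 0.1635, 0.2039]
orientation: [2.308, 2.115, 0.01]
force: [1.7, -0.4, 0.5]
finger_gap: 0.819
```

play_rows --pt "4.1 0 0 0 0 0 7" --pt "4.1 0 0 0 0 0 7" --pt "0 0 0 0 0 -0.12 7" --pt "0 0 0 0 0 -0.12 7" --pt "0 0 0 0 0 -0.12 7"

```text
time: 7.15
position: [0.4689, 0.2565, 0.2033]
orientation: [1.881, 2.503, 0.012]
force: [-0.1, 0.2, 0.1]
finger_gap: 0.824
```

play_rows --pt "0 0 0 0 0 -0.12 7" --pt "0 0 0 0 0 -0.12 7" --pt "0 0 0 0 0 -0.12 7" --pt "0 0 0 0 0 -0.12 7" --pt "0 0 0 0 0 -0.12 7"

```text
time: 7.57
position: [0.4676, 0.2582, 0.2026]
orientation: [1.022, 2.959, 0.006]
force: [0.6, 1.1, -0.5]
finger_gap: 0.824
```

play_rows --pt "0 0 0 0 0 -0.12 7" --pt "0 0 0 0 0 -0.12 7" --pt "0 0 0 0 0 -0.12 7" --pt "0 0 0 0 0 -0.12 7" --pt "0 0 0 0 0 -0.12 7"

```text
time: 7.98
position: [0.4668, 0.2585, 0.2023]
orientation: [0.063, 3.131, 0.0]
force: [0.0, -0.2, -0.1]
finger_gap: 0.821
```

play_rows --pt "0 0 0 0 0 -0.12 7" --pt "0 0 0 0 0 -0.12 7" --pt "0 0 0 0 0 -0.12 7" --pt "0 0 0 0 0 -0.12 7" --pt "0 0 0 0 0 -0.12 7"

```text
time: 8.4
position: [0.466, 0.2586, 0.2019]
orientation: [-0.903, 3.0, -0.004]
force: [0.7, -0.5, -0.2]
finger_gap: 0.821
```

```bash
python3 go.py .473 .298 .16 -1.995; python3 - <<'E'
from h import *
s=arm.grab_frame("scene"); t=arm.grab_frame("top")
cv2.imwrite("pics/s2.png",s[:,:,::-1]);cv2.imwrite("pics/t2.png",t[:,:,::-1])
f=lambda im,x,y,w,h:cv2.resize(im[y:y+h,x:x+w],(400,300),interpolation=cv2.INTER_CUBIC)[:,:,::-1]
cv2.imwrite("pics/m2.png",np.vstack([np.hstack([f(t,335,221,40,30),f(s,128,152,40,30)]),np.hstack([f(t,150,185,80,60),f(s,280,150,100,75)])]))
E
```

```text
t 8.4 pos [0.466  0.2586 0.2019] yaw -2.557 q6 -0.21 F [ 0.7 -0.5 -0.2] gap 0.821
need cm [-2.72  2.92  4.2 ] rot [-0.007  0.006 -0.562]
```

View pics/m2.png

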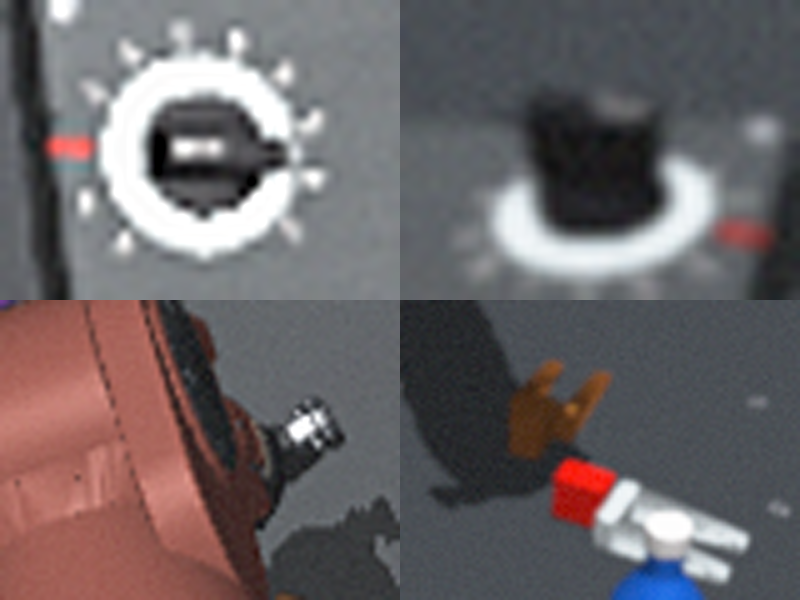

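Dial: the pointer line at (172–222,149) now lies towards the red tick at (72,148). The red-handled wedge is untouched.

play_rows --pt "0 0 0 0 0 -0.12 5" --pt "0 0 0 0 0 -0.12 5" --pt "0 0 0 0 0 -0.12 5" --pt "0 0 0 0 0 -0.12 5" --pt "0 0 0 0 0 -0.08 5"

```text
time: 8.92
position: [0.4656, 0.2587, 0.2018]
orientation: [-1.684, 2.643, -0.006]
force: [-0.6, 0.2, 0.5]
finger_gap: 0.587
```

```bash
python3 go.py .473 .298 .10 -1.995; python3 - <<'E'
from h import *
print("bottle",at("top",(192.,167.7),0),at("scene",(345,257),0),"brown handle",at("top",(206,248),.04))
print("spigot top scene",at("scene",(233.4,236.2),.027), tri((268.4,169.4),(233.4,236.2)))
E
```

```text
t 8.92 pos [0.4656 0.2587 0.2018] yaw -2.007 q6 -0.76 F [-0.6  0.2  0.5] gap 0.587
need cm [-3.83  1.07 10.18] rot [-0.008  0.004 -0.012]
bottle [0.68391565 0.33340966 0.        ] [0.70475033 0.34462389 0.        ] brown handle [0.38832432 0.26732033 0.04      ]
spigot top scene [0.68031952 0.04982786 0.027     ] (array([0.67426336, 0.04901427, 0.02179458]), np.float64(0.06865309728459579))
```

play_rows --pt "-2 0.5 3 0 0 0 5" --pt "-2 0.5 3 0 0 0 5" --pt "0 0.1 3 0 0 0 5" --pt "0 0 1.5 0 0 0 5" --pt "0 0 0 0 0 0 5"

```text
time: 9.33
position: [0.4762, 0.3024, 0.0953]
orientation: [-1.65, 2.656, -0.008]
force: [-0.5, -1.5, -0.1]
finger_gap: 0.59
```

```bash
python3 go.py .473 .298 .008 -1.995; python3 - <<'E'
from h import *
s=arm.grab_frame("scene")
cv2.imwrite("pics/m3.png",cv2.resize(s[120:225,280:420],(800,600),interpolation=cv2.INTER_CUBIC)[:,:,::-1])
E
```

```text
t 9.33 pos [0.4762 0.3024 0.0953] yaw -2.03 q6 -0.67 F [-0.5 -1.5 -0.1] gap 0.59
need cm [0.62 0.2  8.72] rot [-0.012  0.009 -0.035]
```

View pics/m3.png

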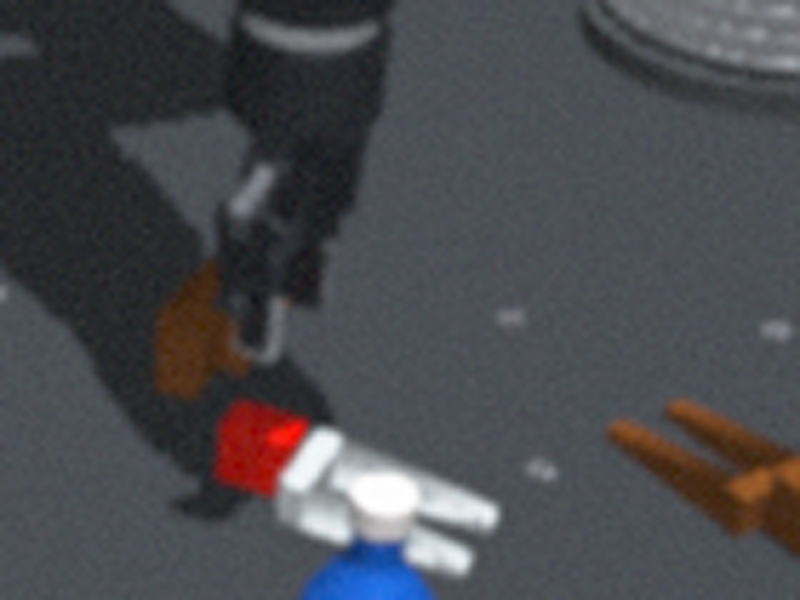

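The gripper is above the handle, and the far finger clears the brown look-alike. Descending.

play_rows --pt "0.5 0.2 2 -0.01 0.01 -0.03 5" --pt "0.1 0 2 0 0 0 5" --pt "0 0 2 0 0 0 5" --pt "0 0 1.3 0 0 0 5" --pt "0 0 0 0 0 0 5"

```text
time: 9.8
position: [0.477, 0.2992, 0.0282]
orientation: [-1.674, 2.647, -0.005]
force: [-1.6, -0.2, 0.5]
finger_gap: 0.584
```

```bash
python3 go.py .473 .298 .008 -1.995
```

```text
t 9.8 pos [0.477  0.2992 0.0282] yaw -2.013 q6 -0.7 F [-1.6 -0.2  0.5] gap 0.584
need cm [0.3  0.33 2.02] rot [-0.008  0.007 -0.018]
```

play_rows --pt "0.3 0.4 0.9 -0.008 0.007 -0.02 5" --pt "0 0 0.9 0 0 0 5" --pt "0 0 0.3 0 0 0 5" --pt "0 0 0 0 0 0 5"

```text
time: 10.13
position: [0.4746, 0.2991, 0.0099]
orientation: [-1.7, 2.637, -0.001]
force: [-0.1, 0.0, -0.8]
finger_gap: 0.587
```

```bash
python3 go.py .473 .298 .008 -1.995
```

```text
t 10.13 pos [0.4746 0.2991 0.0099] yaw -1.996 q6 -0.71 F [-0.1  0.  -0.8] gap 0.587
need cm [0.16 0.1  0.19] rot [-0.003  0.003 -0.001]
```

play_rows --pt "0.1 0.1 0.2 0 0 0 2" --pt "0 0 0 0 0 0 2" --pt "0 0 0 0 0 0 2" --pt "0 0 0 0 0 0 2" --pt "0 0 0 0 0 0 2" --newtons 60

```text
time: 10.55
position: [0.4737, 0.2989, 0.0091]
orientation: [-1.699, 2.636, -0.001]
force: [0.3, 0.5, -1.9]
finger_gap: 0.294
```

play_rows --pt "0 0 -0.5 0 0 0 2" --pt "0 0 -0.5 0 0 0 2" --pt "0 0 -0.5 0 0 0 2" --pt "0 0 0 0 0 0 2"

```text
time: 10.88
position: [0.4732, 0.2986, 0.0254]
orientation: [-1.699, 2.637, -0.002]
force: [1.2, 0.2, -2.3]
finger_gap: 0.295
```

```bash
python3 go.py .4233 .1009 .023 2.938
```

```text
t 10.88 pos [0.4732 0.2986 0.0254] yaw -1.997 q6 -0.71 F [ 1.2  0.2 -2.3] gap 0.295
need cm [20.06 -3.63  0.18] rot [-1.000e-03  5.000e-03  1.348e+00]
```

play_rows --pt "3.5 -0.6 0 0 0 0 2" --pt "4 -0.7 0 0 0 0 2" --pt "4 -0.7 0 0 0 0 2" --pt "4 -0.7 0 0 0 0 2" --pt "3.5 -0.6 0 0 0 0 2"

```text
time: 11.3
position: [0.4284, 0.1133, 0.0263]
orientation: [-1.706, 2.619, -0.004]
force: [1.6, -0.8, -2.0]
finger_gap: 0.293
```

play_rows --pt "0 0 0 0 0 0.12 2" --pt "0 0 0 0 0 0.12 2" --pt "0 0 0 0 0 0.12 2" --pt "0 0 0 0 0 0.12 2" --pt "0 0 0 0 0 0.12 2"

```text
time: 11.72
position: [0.426, 0.105, 0.0277]
orientation: [-0.827, 3.015, -0.0]
force: [0.6, -1.2, -3.0]
finger_gap: 0.297
```

play_rows --pt "0 0 0 0 0 0.12 2" --pt "0 0 0 0 0 0.12 2" --pt "0 0 0 0 0 0.12 2" --pt "0 0 0 0 0 0.12 2" --pt "0 0 0 0 0 0.06 2"

```text
time: 12.13
position: [0.4273, 0.1047, 0.0293]
orientation: [0.048, 3.124, 0.007]
force: [-0.2, -0.3, -1.5]
finger_gap: 0.295
```

```bash
python3 go.py .4233 .1009 .023 2.938
```

```text
t 12.13 pos [0.4273 0.1047 0.0293] yaw 3.111 q6 0.1 F [-0.2 -0.3 -1.5] gap 0.295
need cm [ 0.4  -0.39  0.63] rot [0.006 0.017 0.173]
```

Now finish the rotation, then take pictures to refine the nest and wedge poses.

play_rows --pt "0.4 -0.4 0 0 0.017 0.1 2" --pt "0.2 0 0.3 0 0 0.08 2" --pt "0 0 0.4 0 0 0 2" --pt "0 0 0 0 0 0 2"

```text
time: 12.47
position: [0.4223, 0.1012, 0.0232]
orientation: [0.346, 3.12, 0.01]
force: [-0.9, -0.3, -2.7]
finger_gap: 0.296
```

```bash
python3 go.py .4233 .1009 .010 2.938; python3 - <<'E'
from h import *
s=arm.grab_frame("scene"); t=arm.grab_frame("top")
cv2.imwrite("pics/s4.png",s[:,:,::-1]);cv2.imwrite("pics/t4.png",t[:,:,::-1])
f=lambda im,x,y,w,h:cv2.resize(im[y:y+h,x:x+w],(800,300),interpolation=cv2.INTER_CUBIC)[:,:,::-1]
cv2.imwrite("pics/m4.png",np.vstack([f(t,200,190,120,45),f(s,180,185,120,45)]))
E
```

```text
t 12.47 pos [0.4223 0.1012 0.0232] yaw 2.921 q6 0.28 F [-0.9 -0.3 -2.7] gap 0.296
need cm [-0.1  -0.02  1.32] rot [ 0.007  0.002 -0.017]
```

View pics/m4.png

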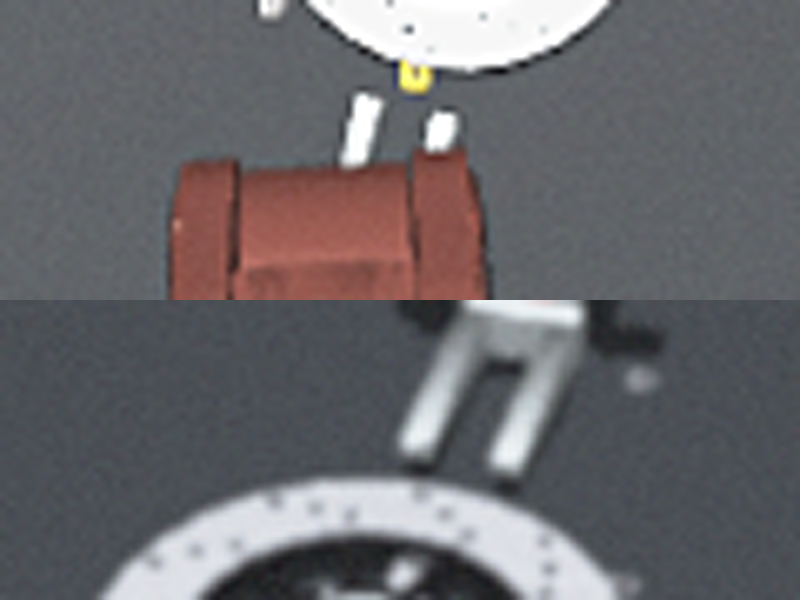

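Top crop: the tine tips are at (368,97) and (443,115), and the yellow arm end at (416,77) lies on the slot's axis. The rim is clear. Now I'll refine the disc centre by a circle fit, relative to the tips.

```bash
cat > disc.py <<'E'
from h import *
def circ(n,im,z):
    g=cv2.cvtColor(im,cv2.COLOR_RGB2GRAY); m=(g>135).astype(np.uint8)
    cx,cy=proj(n,[[.673,.049,z]])[0]; k=np.arange(0,2*np.pi,.03); pts=[]
    G=cv2.GaussianBlur(g,(0,0),.7).astype(np.float32)
    rr=np.linspace(.095,.125,121)
    for a in k:
        uv=proj(n,np.c_[.673+rr*np.cos(a),.049+rr*np.sin(a),0*rr+z]).astype(np.float32)
        p=cv2.remap(G,uv[:,0].reshape(1,-1),uv[:,1].reshape(1,-1),cv2.INTER_LINEAR)[0]
        i=np.argmin(np.gradient(cv2.blur(p.reshape(1,-1),(9,1))[0])); 
        if 8<i<112: pts.append((rr[i],a))
    pts=np.array(pts); X=.673+pts[:,0]*np.cos(pts[:,1]); Y=.049+pts[:,0]*np.sin(pts[:,1])
    f=least_squares(lambda q:np.hypot(X-q[0],Y-q[1])-q[2],[.673,.049,.11],loss="soft_l1",f_scale=.001)
    return f.x,len(X),np.median(np.abs(f.fun))
E
python3 - <<'E'
from disc import *
t=cv2.imread("pics/t4.png")[:,:,::-1].copy(); s=cv2.imread("pics/s4.png")[:,:,::-1].copy()
for n,im in(("top",t),("scene",s)): print(n,circ(n,im,.021 if n=="top" else .0185))
D=circ("top",t,.021)[0][:2]
q=lambda u,v:((u+.5)/6.667-.5+200,(v+.5)/6.667-.5+190)
st=arm.state(); lift=.0232-.0091; z=lift+.008
a,b=at("top",q(368,97),z),at("top",q(443,115),z); mid=(a+b)/2; tips=np.linalg.norm((a-b)[:2])
print("tips",a,b,"mid",mid,"tine spacing",tips,"axis yaw",np.arctan2(*(a-b)[[1,0]])-np.pi/2)
print("TCP->tip",np.linalg.norm(mid[:2]-st["position"][:2]),"dir",np.arctan2(*(mid[:2]-st["position"][:2])[[1,0]]))
y=at("top",q(416,90),.007); print("yellow end",y,"dist",np.linalg.norm(y[:2]-D),"dir",np.arctan2(*(y[:2]-D)[[1,0]]))
print("tip to centre",np.linalg.norm(mid[:2]-D),"dir",np.arctan2(*(mid[:2]-D)[[1,0]]))
E
```

```text
top (array([0.67258304, 0.04924745, 0.11001221]), 206, np.float64(0.0004452135958498901))
scene (array([0.67223148, 0.04742357, 0.11099629]), 210, np.float64(0.0006756687003336773))
tips [0.54618745 0.09800127 0.0221    ] [0.53663502 0.05738413 0.0221    ] mid [0.54141123 0.0776927  0.0221    ] tine spacing 0.04172530572349418 axis yaw -0.2309846745191313
TCP->tip 0.12129336386243267 dir -0.19549595217682134
yellow end [0.55194851 0.07205937 0.007     ] dist 0.12277244585205091 dir 2.9547000550981117
tip to centre 0.13422062015615363 dir 2.928044208660665
```

play_rows --pt "0 0.2 0.4 0.005 0 -0.02 2" --pt "0 0 0.5 0 0 0 2" --pt "0 0 0.4 0 0 0 2" --pt "0 0 0 0 0 0 2"

```text
time: 12.9
position: [0.4237, 0.1037, 0.0097]
orientation: [0.302, 3.124, 0.002]
force: [-0.4, -0.2, -2.5]
finger_gap: 0.295
```

```bash
python3 go.py .4226 .0995 .0091 2.942
```

```text
t 12.9 pos [0.4237 0.1037 0.0097] yaw 2.949 q6 0.26 F [-0.4 -0.2 -2.5] gap 0.295
need cm [ 0.03 -0.43  0.06] rot [0.002 0.003 0.007]
```

play_rows --pt "0 -0.4 0 0 0 0.007 2" --pt "0 -0.1 0.05 0 0 0 2" --pt "0 0 0 0 0 0 2" --pt "0 0 0 0 0 0 3.4" --pt "0 0 0 0 0 0 3.4"

```text
time: 13.32
position: [0.423, 0.0984, 0.0093]
orientation: [0.313, 3.122, 0.003]
force: [-0.6, -0.2, -0.1]
finger_gap: 0.4
```

```bash
python3 go.py .4226 .0995 .0081 2.942
```

```text
t 13.32 pos [0.423  0.0984 0.0093] yaw 2.942 q6 0.26 F [-0.6 -0.2 -0.1] gap 0.4
need cm [0.06 0.1  0.12] rot [ 0.002  0.004 -0.   ]
```

play_rows --pt "0 0.1 0.1 0.002 0.004 0 3.4" --pt "0 0 0 0 0 0 2" --pt "0 0 0 0 0 0 2" --pt "0 0 0 0 0 0 2" --pt "0 0 0 0 0 0 2" --newtons 60

```text
time: 13.73
position: [0.4238, 0.0992, 0.0087]
orientation: [0.313, 3.125, -0.001]
force: [-0.7, -1.3, -0.1]
finger_gap: 0.293
```

```bash
python3 go.py .484 .087 .0081 2.942
```

```text
t 13.73 pos [0.4238 0.0992 0.0087] yaw 2.942 q6 0.26 F [-0.7 -1.3 -0.1] gap 0.293
need cm [-6.14 -0.    0.06] rot [-0.     0.001 -0.   ]
```

play_rows --pt "-1.2 0 0 0 0 0 2" --pt "-1.2 0 0 0 0 0 2" --pt "-1.2 0 0 0 0 0 2" --pt "-1.2 0 0 0 0 0 2" --pt "0 0 0 0 0 0 2"

```text
time: 14.15
position: [0.47, 0.0901, 0.009]
orientation: [-0.311, -3.123, -0.0]
force: [1.1, -0.8, -1.3]
finger_gap: 0.291
```

```bash
python3 go.py .484 .087 .0087 2.942
```

```text
t 14.15 pos [0.47   0.0901 0.009 ] yaw 2.943 q6 0.23 F [ 1.1 -0.8 -1.3] gap 0.291
need cm [-1.43 -0.03  0.03] rot [-0.    -0.003  0.001]
```

play_rows --pt "-0.6 0 0.03 0 0 0 2" --pt "-0.6 0 0 0 0 0 2" --pt "-0.2 0 0 0 0 0 2" --pt "0 0 0 0 0 0 2"

```text
time: 14.48
position: [0.4817, 0.0877, 0.0089]
orientation: [-0.31, -3.12, -0.001]
force: [-0.3, -1.0, 2.3]
finger_gap: 0.293
```

```bash
python3 go.py .499 .0843 .0087 2.942; python3 - <<'E'
from disc import *
s=arm.grab_frame("scene"); t=arm.grab_frame("top")
cv2.imwrite("pics/s5.png",s[:,:,::-1]);cv2.imwrite("pics/t5.png",t[:,:,::-1])
for n,im in(("top",t),("scene",s)): print(n,circ(n,im,.021 if n=="top" else .0185))
f=lambda im,x,y,w,h:cv2.resize(im[y:y+h,x:x+w],(800,300),interpolation=cv2.INTER_CUBIC)[:,:,::-1]
cv2.imwrite("pics/m5.png",np.vstack([f(t,200,175,120,45),f(s,180,205,120,45)]))
E
```

```text
t 14.48 pos [0.4817 0.0877 0.0089] yaw 2.943 q6 0.23 F [-0.3 -1.   2.3] gap 0.293
need cm [-1.76  0.    0.  ] rot [-0.    -0.007  0.001]
top (array([0.67266355, 0.04911028, 0.11002179]), 198, np.float64(0.00045650973910329323))
scene (array([0.67226093, 0.04742565, 0.11096622]), 210, np.float64(0.0005959909435174979))
```

View pics/m5.png

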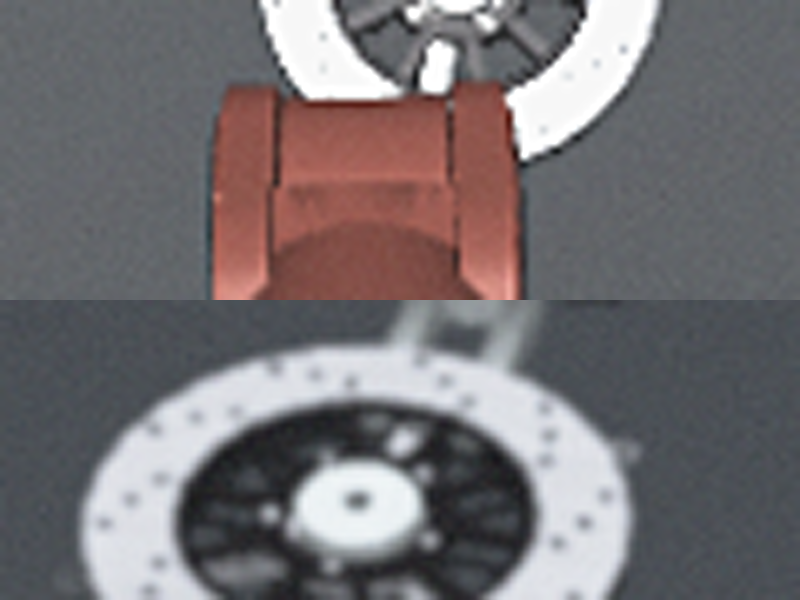

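Disc unmoved. The tines pass under the rim at (400,340) and (500,360) in the lower crop, clear of the centre line. Pushing in.

play_rows --pt "-0.4 0 0 0 0 0 2" --pt "-0.4 0 0 0 0 0 2" --pt "-0.4 0 0 0 0 0 2" --pt "0 0 0 0 0 0 2"

```text
time: 14.92
position: [0.4916, 0.0857, 0.0089]
orientation: [-0.309, -3.117, -0.001]
force: [2.4, -1.4, 3.3]
finger_gap: 0.295
```

```bash
cat > lift.py <<'E'
from disc import *
# vertical image shift of the raised (robot-side) half of the rim in the scene view vs. reference, by ECC, and the gap that explains it
def lift(ref,im):
    c=np.array([.6726,.0491]); ax=np.array([.980,-.198]); pv=c+.044*ax
    g=lambda a:cv2.cvtColor(a,cv2.COLOR_RGB2GRAY).astype(np.float32)
    A,B=g(ref),g(im); out=[]
    for da in(-1.1,-.75,.75,1.1,2.0,-2.0):   # angles from the yellow arm, on the rim
        a=2.942+da; p=np.array([c[0]+.098*np.cos(a),c[1]+.098*np.sin(a),.021])
        lev=(pv-p[:2])@ax; s1=proj("scene",p+[0,0,.001*lev/.132])[0]-proj("scene",p)[0]  # px per mm gap
        u,v=np.round(proj("scene",p)[0]).astype(int); w=9
        W=np.eye(2,3,dtype=np.float32)
        try: cc,W=cv2.findTransformECC(A[v-w:v+w,u-w:u+w],B[v-w:v+w,u-w:u+w],W,cv2.MOTION_TRANSLATION,(3,100,1e-6),None,3)
        except cv2.error as e: print("ecc fail",da); continue
        print("da",da,"shift",W[:,2].round(3),"expected/mm",s1.round(3),"cc",round(cc,3),"gap",(W[1,2]/s1[1]).round(2) if abs(s1[1])>.1 else "-")
if __name__=="__main__":
    n=sys.argv[1]; s=arm.grab_frame("scene"); cv2.imwrite(f"pics/{n}.png",s[:,:,::-1])
    lift(cv2.imread("pics/s5.png")[:,:,::-1].copy(),s)
    print(np.linalg.norm(arm.state()["position"][:2]-[.6726,.0491]))
E
sed -i '1i import sys' lift.py
python3 go.py .4985 .0842 .0087 2.942; python3 lift.py s6
```

```text
t 14.92 pos [0.4916 0.0857 0.0089] yaw 2.944 q6 0.22 F [ 2.4 -1.4  3.3] gap 0.295
need cm [-0.7  -0.01  0.01] rot [-0.    -0.01   0.002]
da -1.1 shift [ 0.009 -0.079] expected/mm [ 0.004 -0.19 ] cc 0.998 gap 0.42
da -0.75 shift [ 0.085 -0.051] expected/mm [ 0.003 -0.247] cc 0.999 gap 0.21
da 0.75 shift [ 0.056 -0.153] expected/mm [-0.014 -0.244] cc 0.998 gap 0.63
da 1.1 shift [ 0.03  -0.155] expected/mm [-0.014 -0.187] cc 0.998 gap 0.83
da 2.0 shift [-0.017 -0.03 ] expected/mm [-0.001 -0.007] cc 1.0 gap -
da -2.0 shift [ 0.01  -0.012] expected/mm [ 0.    -0.007] cc 1.0 gap -
0.18462348203736192
```

play_rows --pt "-0.3 0 0 0 -0.01 0 2" --pt "-0.3 0 0 0 -0.005 0 2" --pt "0 0 0 0 0 0 2"

```text
time: 15.22
position: [0.4948, 0.085, 0.0087]
orientation: [0.309, 3.126, -0.0]
force: [3.2, -0.5, 0.5]
finger_gap: 0.297
```

```bash
python3 go.py .4981 .0843 .0087 2.942; python3 lift.py s7
```

```text
t 15.22 pos [0.4948 0.085  0.0087] yaw 2.945 q6 0.22 F [ 3.2 -0.5  0.5] gap 0.297
need cm [-0.34 -0.01  0.  ] rot [-0.     0.001  0.003]
da -1.1 shift [ 0.057 -0.155] expected/mm [ 0.004 -0.19 ] cc 0.994 gap 0.82
da -0.75 shift [ 0.003 -0.144] expected/mm [ 0.003 -0.247] cc 0.999 gap 0.58
da 0.75 shift [-0.208 -0.22 ] expected/mm [-0.014 -0.244] cc 0.99 gap 0.9
da 1.1 shift [ 0.225 -0.392] expected/mm [-0.014 -0.187] cc 0.987 gap 2.09
da 2.0 shift [-0.01   0.006] expected/mm [-0.001 -0.007] cc 0.999 gap -
da -2.0 shift [-0.036  0.01 ] expected/mm [ 0.    -0.007] cc 0.999 gap -
0.18142807971980246
```

play_rows --pt "-0.3 0 0 0 0 0 2" --pt "-0.25 0 0 0 0 0 2" --pt "-0.1 0 0 0 0 0 2" --pt "0 0 0 0 0 0 2"

```text
time: 15.6
position: [0.4969, 0.0846, 0.0087]
orientation: [-0.307, -3.12, -0.001]
force: [-0.0, -0.5, 2.7]
finger_gap: 0.297
```

```bash
python3 go.py .4981 .0843 .0087 2.942; python3 lift.py s8;python3 lift.py s9; python3 - <<'E'
from disc import *
t=arm.grab_frame("top"); s=arm.grab_frame("scene")
cv2.imwrite("pics/m8.png",np.vstack([cv2.resize(im[y:y+h,x:x+w],(800,300),interpolation=cv2.INTER_CUBIC) for im,x,y,w,h in((s,180,195,120,45),(s,120,150,120,45))])[:,:,::-1])
for n,im in(("top",t),("scene",s)): print(n,circ(n,im,.021 if n=="top" else .0185))
E
```

```text
t 15.6 pos [0.4969 0.0846 0.0087] yaw 2.946 q6 0.22 F [-0.  -0.5  2.7] gap 0.297
need cm [-0.13 -0.    0.  ] rot [-0.    -0.007  0.004]
da -1.1 shift [ 0.136 -0.338] expected/mm [ 0.004 -0.19 ] cc 0.978 gap 1.78
da -0.75 shift [-0.095 -0.473] expected/mm [ 0.003 -0.247] cc 0.988 gap 1.92
da 0.75 shift [-0.338 -0.281] expected/mm [-0.014 -0.244] cc 0.979 gap 1.15
da 1.1 shift [ 0.237 -0.503] expected/mm [-0.014 -0.187] cc 0.98 gap 2.69
da 2.0 shift [-0.087  0.029] expected/mm [-0.001 -0.007] cc 0.999 gap -
da -2.0 shift [-0.371  0.351] expected/mm [ 0.    -0.007] cc 0.957 gap -
0.1792842713066003
da -1.1 shift [ 0.144 -0.333] expected/mm [ 0.004 -0.19 ] cc 0.978 gap 1.75
da -0.75 shift [-0.035 -0.385] expected/mm [ 0.003 -0.247] cc 0.993 gap 1.56
da 0.75 shift [-0.296 -0.267] expected/mm [-0.014 -0.244] cc 0.979 gap 1.1
da 1.1 shift [ 0.28  -0.498] expected/mm [-0.014 -0.187] cc 0.982 gap 2.66
da 2.0 shift [-0.075  0.048] expected/mm [-0.001 -0.007] cc 0.999 gap -
da -2.0 shift [-0.363  0.354] expected/mm [ 0.    -0.007] cc 0.957 gap -
0.17925628845037014
top (array([0.67288289, 0.04918465, 0.10976752]), 193, np.float64(0.0005703028299145624))
scene (array([0.67162173, 0.0473566 , 0.11151983]), 210, np.float64(0.0009400247907541681))
```

View pics/m8.png

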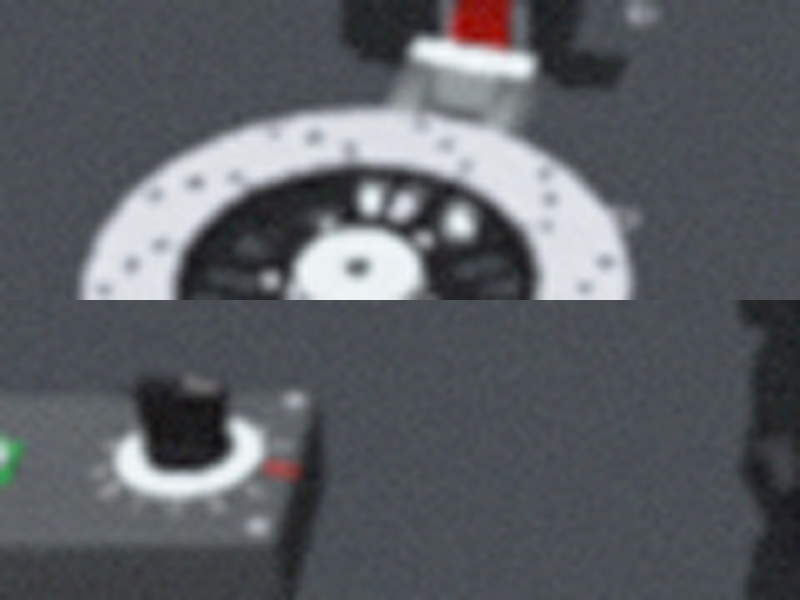

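```bash
python3 - <<'E'
from h import *
q=lambda u,v:((u+.5)/6.667-.5+180,(v+.5)/6.667-.5+195)
a,b=at("scene",q(370,198),.004),at("scene",q(461,221),.004); m=(a+b)/2
print(a,b,np.linalg.norm(a-b)); d=m[:2]-[.6726,.0491]; print("tip dist",np.linalg.norm(d),"dir",np.arctan2(d[1],d[0]))
# sharper: whole-disc tilt from inner+outer edge in scene, fit gap by edge contrast on projected tilted rim
import glob
def rim(im,gap,r,z0,side,off):
    c=np.array([.6726,.0491])+off; ax=np.array([.980,-.198]); pv=c+.044*ax
    a=2.942+np.r_[np.linspace(-1.0,-.42,40),np.linspace(.42,1.0,40)]
    X=np.c_[c[0]+r*np.cos(a),c[1]+r*np.sin(a)]; lev=(pv-X)@ax
    uv=proj("scene",np.c_[X,z0+gap*lev/.132]).astype(np.float32)
    return cv2.remap(im,uv[:,0].reshape(1,-1),uv[:,1].reshape(1,-1),cv2.INTER_LINEAR)[0]
def best(fn):
    im=cv2.GaussianBlur(cv2.cvtColor(cv2.imread(fn),cv2.COLOR_BGR2GRAY),(0,0),.8).astype(np.float32)
    g=np.arange(-.006,.010,.0001); p=np.array([rim(im,x,.110,.021,1,np.zeros(2)) for x in g]) # brightness falls as gap rises past the rim edge
    grad=-np.gradient(p,axis=0); lo=np.clip(grad,0,None)**2; return (lo*g[:,None]).sum(0)/lo.sum(0)
r=best("pics/s5.png")
for f in("s6","s7","s8","s9"): d=best(f"pics/{f}.png")-r; print(f,"gap mm median",np.median(d)*1e3,"halves",np.median(d[:40])*1e3,np.median(d[40:])*1e3)
E
```

```text
[0.60176623 0.04355881 0.004     ] [0.61352066 0.08366902 0.004     ] 0.04179707586338043
tip dist 0.06655830505089363 dir 2.921763202204976
s6 gap mm median 0.28383654040014766 halves 0.1073627847158787 0.3990831960746658
s7 gap mm median 0.45259510521430396 halves 0.09198570203471676 0.744019168800865
s8 gap mm median 0.8767742224082089 halves 0.5932725483918112 1.067360650853735
s9 gap mm median 0.8816990693611989 halves 0.6461801902115253 1.100102204385277
```

```bash
cat > photo.py <<'E'
from h import *
import sys
c=np.array([.6726,.0491]); ax=np.array([.980,-.198]); n2=np.array([.198,.980]); pv=c+.044*ax
def load(f): return cv2.GaussianBlur(cv2.cvtColor(cv2.imread(f"pics/{f}.png"),cv2.COLOR_BGR2GRAY),(0,0),.7).astype(np.float32)
def samp(im,X,z):
    uv=proj("scene",np.c_[X,z]).astype(np.float32); return cv2.remap(im,uv[:,:1],uv[:,1:],cv2.INTER_CUBIC)[:,0]
a,r=np.meshgrid(2.942+np.r_[np.linspace(-2.9,-.5,300),np.linspace(.5,2.9,300)],np.linspace(.080,.114,35)); a,r=a.ravel(),r.ravel()
X=np.c_[c[0]+r*np.cos(a),c[1]+r*np.sin(a)]; lev=(pv-X)@ax/.132; lat=(X-c)@n2/.1
A=load("s5"); ref=samp(A,X,.021+0*r)
for f in sys.argv[1:]:
    B=load(f)
    for free in(1,3,4):
        def fun(p):
            p=np.r_[p,np.zeros(4-len(p))]; return samp(B,X+p[1:3]*1e-3,.021+p[0]*1e-3*lev+p[3]*1e-3*lat)-ref
        s=least_squares(fun,np.r_[1,np.zeros(free-1)],diff_step=1e-2,x_scale=1.,loss="soft_l1",f_scale=8)
        print(f,"gap,dx,dy,roll mm",s.x.round(2),"rms",np.sqrt((fun(s.x)**2).mean()).round(2))
E
python3 photo.py s6 s7 s8 s9
```

```text
s6 gap,dx,dy,roll mm [0.64] rms 2.22
s6 gap,dx,dy,roll mm [ 0.64  0.   -0.  ] rms 2.22
s6 gap,dx,dy,roll mm [ 0.62  0.   -0.    0.  ] rms 2.21
s7 gap,dx,dy,roll mm [1.] rms 3.07
s7 gap,dx,dy,roll mm [ 0.94  0.   -0.  ] rms 3.08
s7 gap,dx,dy,roll mm [ 1.  0. -0.  0.] rms 3.07
s8 gap,dx,dy,roll mm [1.41] rms 3.47
s8 gap,dx,dy,roll mm [ 1.44 -0.   -0.  ] rms 3.47
s8 gap,dx,dy,roll mm [ 1.44 -0.   -0.    0.  ] rms 3.47
s9 gap,dx,dy,roll mm [1.41] rms 3.28
s9 gap,dx,dy,roll mm [ 1.41 -0.   -0.  ] rms 3.28
s9 gap,dx,dy,roll mm [ 1.41 -0.   -0.   -0.01] rms 3.28
```

Measured gap is 1.4 mm, while the wedge geometry gives 1.76 mm. Both are within 1–3 mm. I'll centre it with about 2 mm more travel and level the tool.

play_rows --pt "-0.25 0 0 0 -0.008 -0.003 2" --pt "-0.2 0 0 0 -0.004 0 2" --pt "0 0 0 0 0 0 2" --pt "0 0 0 0 0 0 2"

```text
time: 16.13
position: [0.4981, 0.0842, 0.0087]
orientation: [0.302, 3.127, -0.0]
force: [-0.3, -0.5, 3.8]
finger_gap: 0.292
```

```bash
python3 go.py .4981 .0843 .0087 2.942; python3 lift.py s10|tail -1; python3 photo.py s10
```

```text
t 16.13 pos [0.4981 0.0842 0.0087] yaw 2.949 q6 0.22 F [-0.3 -0.5  3.8] gap 0.292
need cm [0.01 0.01 0.  ] rot [-0.     0.     0.007]
0.1779857424262824
s10 gap,dx,dy,roll mm [1.58] rms 3.34
s10 gap,dx,dy,roll mm [ 1.72 -0.   -0.  ] rms 3.33
s10 gap,dx,dy,roll mm [ 1.72 -0.   -0.    0.  ] rms 3.33
```

play_rows --pt "0 0 0 0 0 0 2" --pt "0 0 0 0 0 0 2" --pt "0 0 0 0 0 0 2"

```text
time: 16.43
position: [0.4981, 0.0842, 0.0087]
orientation: [-0.302, -3.127, -0.0]
force: [-1.9, 0.7, 4.9]
finger_gap: 0.295
```

```bash
python3 go.py .4981 .0843 .0087 2.942; python3 lift.py s11|tail -1; python3 photo.py s11|head -1; python3 -c "
from bench import arm; print(arm.hand_in())"
```

```text
t 16.43 pos [0.4981 0.0842 0.0087] yaw 2.949 q6 0.22 F [-1.9  0.7  4.9] gap 0.295
need cm [0.   0.01 0.  ] rot [ 0.    -0.     0.007]
0.17800208491975286
s11 gap,dx,dy,roll mm [1.58] rms 3.35
the job is handed in; nothing more can be done
None
```

The job is handed in at about 16.5 s: the dial is on its red mark and the wedge is under the disc, lifting it an estimated 1.6–2.0 mm off the yellow-ended arm's pad.

- **Dial:** I turned it counterclockwise first. It reads about 0.95 rad against the mark's 0.942, and the pointer lines up with the red tick in the camera picture.
- **Wedge:** I took the red-handled one by its handle and carried it about 15 mm above the bench to a spot in front of the disc. There I set it down, re-gripped it flat, and pushed it in along the bench with one tine either side of the yellow-ended arm.
- **End state:** The arm still grips the wedge with the tool level, at the height where it was gripped flat. It presses down about 5 N, and the pose held steady over the last check.
- **Gap:** Comparing pictures before and after the push gives about 1.6 mm, and the wedge's position gives about 2.0 mm. Both are inside 1–3 mm.
- **Checks that disagreed:** One rougher edge-based image estimate, taken slightly earlier in the push, read 0.9 mm where the fuller fit read 1.4 mm. I judged it biased low. The tine-tip position read from the side camera was also about 7 mm off at first, probably because I picked the middle of the tip face instead of its base.
- **Not checked:** I took no final picture of the rear pads, bottle, tray, screwdriver or emergency stop. The arm was not sent near any of the last four, and the rear rim showed almost no movement, apart from one reading near the end that I put down to a poor image match.

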